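# Hold a level scoopful of beads over the bowl

## Task

Take the scoop by its upright handle, scoop at least three of the clay beads out of the wooden tray, lift them clear and carry them, without spilling, to above the middle of the ceramic bowl. Finish there still holding the loaded scoop level and still in the air, with its underside at least 50 mm above the bowl's rim; do not tip the beads out or let go. Leave any other beads in the tray, and do not shift the bowl, the deodorant can or the sunglasses case.

Things in the scene. Friction and masses are not known exactly. Their poses are not given: they have to be found in the camera images.
- scoop: Small open-fronted metal scoop with an upright wooden handle at its back, loose, about 120 g, standing flat on the chest at the start. Origin: on the underside, under the handle's centre. +x points to the open front, z up. The pan is 88 mm wide outside; the whole scoop reaches from x = -10 mm to the lip at x = 80 mm. Centre of mass about 12 mm ahead of the origin.
- scoop_handle (a point): Good grip height on the scoop's handle, on its axis, 83 mm above the underside (axes as the scoop's). The handle is an upright square wooden post, 20 x 20 mm, sides along the scoop's x and y, bare from 40 mm to its top at 104 mm above the underside (with a small steel stud on top, to 112 mm).
- scoop_pan (a point): Middle of the pan, 40 mm ahead of the scoop's origin, 15 mm above its underside: the height of the centre of a bead lying in it. Pan inside: x = 10 to 72 mm, 82 mm wide; floor 2 mm thick, walls 3 mm; side walls 28 mm high, raked down from x = 37 mm to 5 mm at the front; back wall 34 mm. Room for six beads.
- scoop_lip (a point): Middle of the front edge of the lip, on the underside, 80 mm ahead of the scoop's origin. The lip is a thin ramp over the pan's full width, rising backwards to a sill 4 mm high at x = 72 mm; beads pressed against a wall ride up over it (once it is within 4 mm of that wall) and then stay behind the sill while the scoop is near level.
- tray: Open wooden tray fixed to the chest, 230 (its x) x 112 (its y) x 40 mm high outside; walls and floor 5 mm thick, inside 220 x 102 mm. Origin: middle of its underside, z up. At the start all beads lie in the half towards its +x end wall; the -x half is empty, with room to set the scoop down in it. The beads roll until that end wall stops them.
- bowl: Round white ceramic bowl, loose, 450 g, 150 mm across the rim, 60 mm high, empty. Origin: middle of its underside.
- deodorant: Bystander: red plastic spray deodorant can, 50 mm across, 142 mm tall, upright, loose. Origin: middle of its underside.
- case: Bystander: black plastic sunglasses case, 62 x 160 (its y) x 48 mm high, loose. Origin: middle of its underside.
- bead0: Round glazed clay bead, 26 mm across, 17 g, slippery, rolls easily; one of six alike, lying loose in the tray. Origin: its centre.
- bead1: Round glazed clay bead, 26 mm across, 17 g, slippery, rolls easily; one of six alike, lying loose in the tray. Origin: its centre.
- bead2: Round glazed clay bead, 26 mm across, 17 g, slippery, rolls easily; one of six alike, lying loose in the tray. Origin: its centre.
- bead3: Round glazed clay bead, 26 mm across, 17 g, slippery, rolls easily; one of six alike, lying loose in the tray. Origin: its centre.
- bead4: Round glazed clay bead, 26 mm across, 17 g, slippery, rolls easily; one of six alike, lying loose in the tray. Origin: its centre.
- bead5: Round glazed clay bead, 26 mm across, 17 g, slippery, rolls easily; one of six alike, lying loose in the tray. Origin: its centre.
Mind the look-alikes: they are no part of the job. There is more than one size of the scoop; the one meant has the size given above.

How it is judged (in metres and radians):
On the way, in this order (a step that is already met when the one before it is completed fails the run):
1. the scoop, held by the gripper, has at least three beads in its pan while the pan is still down in the tray (contact force between the fingers and scoop above 1 N and (distance between each of bead0, bead1, bead2 and scoop_pan below 0.042 m or distance between each of bead0, bead1, bead3 and scoop_pan below 0.042 m or distance between each of bead0, bead1, bead4 and scoop_pan below 0.042 m or distance between each of bead0, bead1, bead5 and scoop_pan below 0.042 m or distance between each of bead0, bead2, bead3 and scoop_pan below 0.042 m or distance between each of bead0, bead2, bead4 and scoop_pan below 0.042 m or distance between each of bead0, bead2, bead5 and scoop_pan below 0.042 m or distance between each of bead0, bead3, bead4 and scoop_pan below 0.042 m or distance between each of bead0, bead3, bead5 and scoop_pan below 0.042 m or distance between each of bead0, bead4, bead5 and scoop_pan below 0.042 m or distance between each of bead1, bead2, bead3 and scoop_pan below 0.042 m or distance between each of bead1, bead2, bead4 and scoop_pan below 0.042 m or distance between each of bead1, bead2, bead5 and scoop_pan below 0.042 m or distance between each of bead1, bead3, bead4 and scoop_pan below 0.042 m or distance between each of bead1, bead3, bead5 and scoop_pan below 0.042 m or distance between each of bead1, bead4, bead5 and scoop_pan below 0.042 m or distance between each of bead2, bead3, bead4 and scoop_pan below 0.042 m or distance between each of bead2, bead3, bead5 and scoop_pan below 0.042 m or distance between each of bead2, bead4, bead5 and scoop_pan below 0.042 m or distance between each of bead3, bead4, bead5 and scoop_pan below 0.042 m) and x of scoop_pan in the frame of tray between -0.11 and 0.11 m and y of scoop_pan in the frame of tray between -0.051 and 0.051 m and z of scoop_pan in the frame of tray below 0.055 m), for 0.1 s.
2. the held scoop is lifted clear of the tray (underside over 80 mm above the chest) with at least three beads in it (contact force between the fingers and scoop above 1 N and (distance between each of bead0, bead1, bead2 and scoop_pan below 0.042 m or distance between each of bead0, bead1, bead3 and scoop_pan below 0.042 m or distance between each of bead0, bead1, bead4 and scoop_pan below 0.042 m or distance between each of bead0, bead1, bead5 and scoop_pan below 0.042 m or distance between each of bead0, bead2, bead3 and scoop_pan below 0.042 m or distance between each of bead0, bead2, bead4 and scoop_pan below 0.042 m or distance between each of bead0, bead2, bead5 and scoop_pan below 0.042 m or distance between each of bead0, bead3, bead4 and scoop_pan below 0.042 m or distance between each of bead0, bead3, bead5 and scoop_pan below 0.042 m or distance between each of bead0, bead4, bead5 and scoop_pan below 0.042 m or distance between each of bead1, bead2, bead3 and scoop_pan below 0.042 m or distance between each of bead1, bead2, bead4 and scoop_pan below 0.042 m or distance between each of bead1, bead2, bead5 and scoop_pan below 0.042 m or distance between each of bead1, bead3, bead4 and scoop_pan below 0.042 m or distance between each of bead1, bead3, bead5 and scoop_pan below 0.042 m or distance between each of bead1, bead4, bead5 and scoop_pan below 0.042 m or distance between each of bead2, bead3, bead4 and scoop_pan below 0.042 m or distance between each of bead2, bead3, bead5 and scoop_pan below 0.042 m or distance between each of bead2, bead4, bead5 and scoop_pan below 0.042 m or distance between each of bead3, bead4, bead5 and scoop_pan below 0.042 m) and height (world z) of scoop above 0.08 m), for 0.2 s.
At the end, for the whole second after the job is handed in: Gripper holds the scoop, 3 or more beads in its pan, underside over 105 mm above the chest, pan's middle within 50 mm (level) of the bowl's middle, tilt under 0.17 rad, still (20 mm/s, 0.15 rad/s), touching neither bowl nor tray; every other bead is in the tray (contact force between the fingers and scoop above 1 N and (distance between each of bead0, bead1, bead2 and scoop_pan below 0.042 m or distance between each of bead0, bead1, bead3 and scoop_pan below 0.042 m or distance between each of bead0, bead1, bead4 and scoop_pan below 0.042 m or distance between each of bead0, bead1, bead5 and scoop_pan below 0.042 m or distance between each of bead0, bead2, bead3 and scoop_pan below 0.042 m or distance between each of bead0, bead2, bead4 and scoop_pan below 0.042 m or distance between each of bead0, bead2, bead5 and scoop_pan below 0.042 m or distance between each of bead0, bead3, bead4 and scoop_pan below 0.042 m or distance between each of bead0, bead3, bead5 and scoop_pan below 0.042 m or distance between each of bead0, bead4, bead5 and scoop_pan below 0.042 m or distance between each of bead1, bead2, bead3 and scoop_pan below 0.042 m or distance between each of bead1, bead2, bead4 and scoop_pan below 0.042 m or distance between each of bead1, bead2, bead5 and scoop_pan below 0.042 m or distance between each of bead1, bead3, bead4 and scoop_pan below 0.042 m or distance between each of bead1, bead3, bead5 and scoop_pan below 0.042 m or distance between each of bead1, bead4, bead5 and scoop_pan below 0.042 m or distance between each of bead2, bead3, bead4 and scoop_pan below 0.042 m or distance between each of bead2, bead3, bead5 and scoop_pan below 0.042 m or distance between each of bead2, bead4, bead5 and scoop_pan below 0.042 m or distance between each of bead3, bead4, bead5 and scoop_pan below 0.042 m) and height (world z) of scoop above 0.105 m and horizontal distance between scoop_pan and bowl below 0.05 m and angle between scoop's own z axis and vertical below 0.17 rad and linear speed of scoop below 0.02 m/s and angular speed of scoop below 0.15 rad/s and contact force between scoop and bowl below 0.05 N and contact force between scoop and tray below 0.05 N and (distance between bead0 and scoop_pan below 0.06 m or (x of bead0 in the frame of tray between -0.115 and 0.115 m and y of bead0 in the frame of tray between -0.056 and 0.056 m and z of bead0 in the frame of tray below 0.06 m)) and (distance between bead1 and scoop_pan below 0.06 m or (x of bead1 in the frame of tray between -0.115 and 0.115 m and y of bead1 in the frame of tray between -0.056 and 0.056 m and z of bead1 in the frame of tray below 0.06 m)) and (distance between bead2 and scoop_pan below 0.06 m or (x of bead2 in the frame of tray between -0.115 and 0.115 m and y of bead2 in the frame of tray between -0.056 and 0.056 m and z of bead2 in the frame of tray below 0.06 m)) and (distance between bead3 and scoop_pan below 0.06 m or (x of bead3 in the frame of tray between -0.115 and 0.115 m and y of bead3 in the frame of tray between -0.056 and 0.056 m and z of bead3 in the frame of tray below 0.06 m)) and (distance between bead4 and scoop_pan below 0.06 m or (x of bead4 in the frame of tray between -0.115 and 0.115 m and y of bead4 in the frame of tray between -0.056 and 0.056 m and z of bead4 in the frame of tray below 0.06 m)) and (distance between bead5 and scoop_pan below 0.06 m or (x of bead5 in the frame of tray between -0.115 and 0.115 m and y of bead5 in the frame of tray between -0.056 and 0.056 m and z of bead5 in the frame of tray below 0.06 m))); the arm keeps its last pose, push and grip.
It fails at once if the bowl is shifted by more than 25 mm (distance of bowl from where it was at the start of the episode above 0.025 m).
It fails at once if the deodorant can is shifted by more than 25 mm (distance of deodorant from where it was at the start of the episode above 0.025 m).
It fails at once if the sunglasses case is shifted by more than 25 mm (distance of case from where it was at the start of the episode above 0.025 m).
It also fails if it takes over 58 s, if anything falls off the work surface, if the arm or the gripper's body presses on something with over 40 N, if the wrist force passes 120 N, or if a joint passes its speed limit or range.

## Robot

A 6-joint arm with a two-finger parallel gripper is mounted at the origin on the work surface. World frame = base frame: x ahead of the robot, y to its left, z up, the work surface at z = 0. Lengths are in mm, angles in rad, forces in N, time in s.
With the tool pointing down it reaches from about 350 to 925 mm from the base axis. Payload 6.4 kg.
Tool frame: the origin (TCP) lies on the centre line of the jaws, within the pads' length; the fingertips stand 11 mm ahead of it and the grasp point (between the pads) lies 8 mm behind it (r.finger_overhang is the distance from the TCP to the fingertips, in mm); z points along the fingers, y is the line along which they close (so a half turn about z gives the same grasp; the last joint's range is limited). The gripper opens to 94 mm and grips with 3 to 60 N. Pads are 16 mm wide; open, the fingers measure 119 mm over their backs; the gripper's body (75 mm by 177 mm) begins 78 mm behind the grasp point.
Start: joints at [0.974, 0.245, 1.558, -0, 1.339, -0.174], TCP at [266.704, 592.776, 216.455] pointing down, gripper open.
Joint ranges: [-3.13, 3.13], [-1.02, 2.26], [0.13, 2.54], [-0.95, 4.09], [0.21, 2.88], [-2.74, 2.74]. Speed limits (rad/s): [2.57, 2.57, 3.14, 3.14, 3.14, 3.14].

## Interface

Orientations are given as [roll, pitch, yaw] about the fixed x, y, z axes, in that order (R = Rz(yaw) Ry(pitch) Rx(roll)).
In Python, from bench import r, imaging gives the robot as it stands.
- The arm moves only by the tool step_arm, never from a script. Its argument "motion" is a list of rows, each a list of 3 entries, a list of its own where there are three numbers: the finger opening in cm, from 0 to 9.4, then the shift along the tool's x, y, z in cm, then the turn, a rotation vector about the tool's x, y, z in rad. In form: [[fingers, [dx, dy, dz], [ax, ay, az]], ...]. A call has 1 to 10 rows; each row is the pose to reach, as a shift and turn from the pose commanded when the call began, along the tool's axes at that moment; what a row does not reach only later rows make up. A row lasts 1/8 s, in which the tool goes at most 62.5 mm and 10.7 degrees, less where a joint would pass 70% of its speed; a pose out of reach is approached as far as the arm can. A call with a gripper value outside its range is refused whole. The fingers move at their own pace and stop on an object; the grip force is fixed at half the most. Time passes only in rows, so rows that repeat a pose let the fingers close. It gives the time, the measured TCP pose, the force, the opening and the grip force at its end, in the units of the state.
- r.state(): the state, without advancing time (a new reading comes with each control period).
- imaging.capture(name): name is "scene" or "top"; returns (picture, depth): 400x640x3 uint8, blue, green, red; 400x640 float32, mm along the optical axis (not along the pixel's ray), 0 where there is no reading.
- imaging.camera_params(name): a dict with "mtx" (3x3 intrinsics, pixels), "dist" ([k1, k2, p1, p2, k3] as OpenCV has them; the pictures are not rectified), "extrinsics" (4x4, takes a point from camera to world coordinates). Camera axes: x right, y down, z forward; pixel columns grow to the right and rows downward; lengths in mm; the calibration is good to about 2 mm. A picture is of the moment at which its call begins. camera_params takes no time and is no camera call.
- r.close_job(): hands the job in; it is judged then, once.
The state is a dict: "t": time; "joint_pos": joint angles; "joint_vel": joint speeds; "joint_efforts": joint torques, N m; "position": TCP position; "tool_rot": TCP orientation; "ft_force": force on the tool from outside, world axes, zero at the start; "ft_torque": the same for the moment, N m; "gripper_width": finger opening in mm; "grip_force": force on a finger pad.
Only numpy, scipy, OpenCV 4.12 (cv2) and the standard library are available. Lean on these libraries where they do the work, as an engineer would, in place of code of your own. Each camera call takes 0.05 s, during which the arm holds its last target. There are 200 camera calls.

## Working session

There is one attempt and no reset: what is moved stays moved. The work goes in short steps, Python scripts to look and compute and a tool call to move; the robot and the scene stay as the last step left them, time stands still between calls to the robot, and variables do not carry over. Pictures are saved under pics/ and viewed, at most 10 in all, crops included, and the job is handed in when it is done.

Besides the shell and the picture viewer there is one more tool, called after "Emit:" in YAML: its name, and indented under it one key for each argument. step_arm: Moves the arm, as the interface text tells. Its arguments: {"type":"object","properties":{"motion":{"type":"array"}},"required":["motion"]}

```bash
mkdir -p pics
cat > h.py <<'E'
import numpy as np, cv2
from bench import r, imaging
def cloud(name):
    im,d=imaging.capture(name); p=imaging.camera_params(name)
    h,w=d.shape; u,v=np.meshgrid(np.arange(w),np.arange(h))
    n=cv2.undistortPoints(np.stack([u,v],-1).reshape(-1,1,2).astype(np.float64),np.array(p["mtx"]),np.array(p["dist"])).reshape(h,w,2)
    P=np.dstack([n[...,0]*d,n[...,1]*d,d]); T=np.array(p["extrinsics"])
    W=P@T[:3,:3].T+T[:3,3]; W[d==0]=np.nan
    return im,W
E
python3 - <<'E'
from h import *
for n in("top","scene"):
    im,W=cloud(n); cv2.imwrite(f"pics/{n}0.png",im); np.save(f"{n}0.npy",W); print(n,np.array(imaging.camera_params(n)["extrinsics"]).round(2).tolist())
print(r.state())
E
```

```text
top [[-0.02, -0.99, 0.12, 497.17], [-1.0, 0.02, -0.0, -12.17], [-0.0, -0.12, -0.99, 969.95], [0.0, 0.0, 0.0, 1.0]]
scene [[0.7, 0.52, -0.49, 941.69], [0.72, -0.52, 0.47, -335.24], [-0.01, -0.68, -0.73, 583.65], [0.0, 0.0, 0.0, 1.0]]
{'t': 0.1, 'joint_pos': array([ 9.73893780e-01,  2.45699534e-01,  1.55888401e+00,  1.67780953e-05,
        1.33867349e+00, -1.74063515e-01]), 'joint_vel': array([-0.00088371, -0.001091  , -0.00349827,  0.00019928,  0.00121001,
        0.0011723 ]), 'joint_efforts': array([-1.95015359e-04, -4.16913199e+01, -3.15528524e+01,  6.86271396e-02,
        3.09808238e-02, -4.55349073e-05]), 'position': array([266.40509653, 592.33722728, 215.48847395]), 'tool_rot': array([-3.13995625e+00, -3.04321873e-04,  2.71874950e+00]), 'ft_force': array([-0.66522974, -0.51819755,  0.14347034]), 'ft_torque': array([ 0.01003315, -0.04535235, -0.00962836]), 'grip_force': 0.0, 'gripper_width': 93.79787569936829}
```

View pics/top0.png

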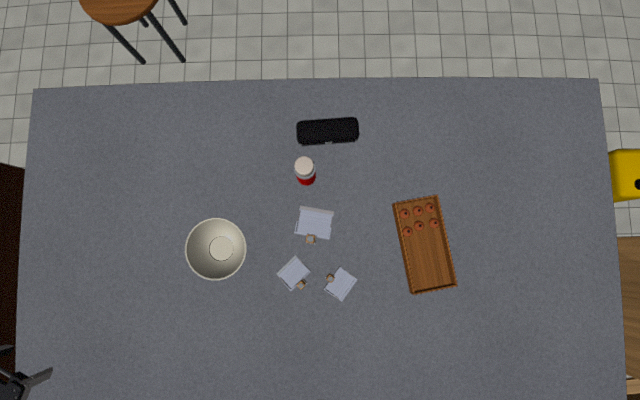

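View pics/scene0.png

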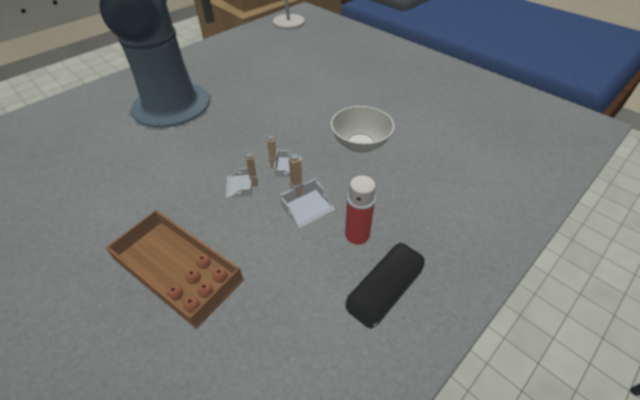

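The top view shows three scoop candidates at (314,226), (294,275) and (341,284). The first is about 38 px, or 90 mm, wide and the other two are about 25 px, so the first is the one meant. The tray is at (425,245) with the beads at its upper end. The bowl is at (216,249), the can at (305,170) and the case at (328,131).

Run:
```python
from h import *
W=np.load("top0.npy"); im=cv2.imread("pics/top0.png"); z=W[...,2]
cv2.imwrite("pics/crop.png",cv2.resize(im[195:310,260:370],None,fx=5,fy=5,interpolation=cv2.INTER_CUBIC))
def rect(m,t,box):
    x0,y0,x1,y1=box; k=np.zeros_like(m); k[y0:y1,x0:x1]=m[y0:y1,x0:x1]
    n,l,s,c=cv2.connectedComponentsWithStats(k.astype(np.uint8)); i=1+np.argmax(s[1:,4]); P=W[l==i]
    print(t,len(P),[np.round(a,1).tolist() for a in cv2.minAreaRect(P[:,:2].astype(np.float32))[:2]],cv2.boxPoints(cv2.minAreaRect(P[:,:2].astype(np.float32))).round(0).tolist(),"z",np.nanpercentile(P[:,2],[5,50,98]).round(0)); return P
print("table z",np.nanmedian(z[300:380,100:250]), np.nanmedian(z[100:180,400:550]))
o=z>4
rect(z>12,"tray",(385,185,465,300)); rect(z>30,"trayrim",(385,185,465,300))
rect(o,"bowl",(175,210,255,290)); rect(z>50,"bowlrim",(175,210,255,290))
rect(o,"can",(285,145,322,193)); rect(o,"case",(290,105,365,150))
rect(z>60,"handle",(290,195,340,250)); rect(o&(z<40),"pan",(290,195,340,250)); rect(o,"scoop",(290,195,340,250))
rect(o,"s2",(270,252,312,295)); rect(o,"s3",(320,260,362,305))
for b in((404,213),(418,210),(431,208),(407,231),(419,227),(434,224)): 
    q=W[b[1]-3:b[1]+4,b[0]-3:b[0]+4].reshape(-1,3); print(b,np.nanmedian(q,0).round(1))
```

```text
table z -0.9783794236386711 -0.43626820844269787
tray 1452 [[496.2, -267.5], [230.9, 113.8]] [[373.0, -230.0], [392.0, -343.0], [619.0, -305.0], [601.0, -192.0]] z [16. 31. 42.]
trayrim 727 [[496.4, -267.5], [230.5, 113.6]] [[373.0, -231.0], [392.0, -343.0], [620.0, -305.0], [601.0, -192.0]] z [31. 39. 42.]
bowl 2830 [[493.9, 242.1], [148.7, 148.5]] [[389.0, 240.0], [496.0, 137.0], [599.0, 244.0], [492.0, 347.0]] z [ 5. 26. 60.]
bowlrim 578 [[493.9, 242.1], [148.7, 148.5]] [[389.0, 240.0], [496.0, 137.0], [599.0, 244.0], [492.0, 347.0]] z [51. 57. 62.]
can 507 [[673.8, 24.3], [44.8, 46.4]] [[642.0, 21.0], [678.0, -8.0], [706.0, 27.0], [670.0, 56.0]] z [ 27. 139. 144.]
case 1517 [[788.8, -32.0], [65.3, 161.3]] [[749.0, 45.0], [763.0, -115.0], [828.0, -109.0], [814.0, 51.0]] z [27. 46. 50.]
handle 77 [[513.8, 14.6], [20.5, 18.2]] [[505.0, 5.0], [523.0, 4.0], [523.0, 25.0], [505.0, 25.0]] z [100. 104. 113.]
pan 65 [[556.5, 45.5], [69.2, 27.9]] [[520.0, 53.0], [525.0, 25.0], [593.0, 38.0], [588.0, 66.0]] z [ 5. 24. 34.]
scoop 209 [[543.5, 8.1], [87.9, 83.6]] [[494.0, -27.0], [576.0, -43.0], [593.0, 43.0], [511.0, 59.0]] z [  5.  33. 112.]
s2 147 [[423.3, 54.0], [61.4, 70.5]] [[377.0, 62.0], [421.0, 7.0], [469.0, 46.0], [425.0, 101.0]] z [ 5. 26. 86.]
s3 140 [[408.1, -47.1], [59.8, 68.9]] [[363.0, -51.0], [419.0, -91.0], [453.0, -43.0], [398.0, -3.0]] z [ 5. 26. 86.]
(404, 213) [ 572.6 -219.6   28.3]
(418, 210) [ 579.7 -254.8   28.3]
(431, 208) [ 584.2 -288.3   27.7]
(407, 231) [ 527.9 -225.1   28.2]
(419, 227) [ 537.1 -256.5   26.2]
(434, 224) [ 543.9 -294.2   26. ]
```

View pics/crop.png

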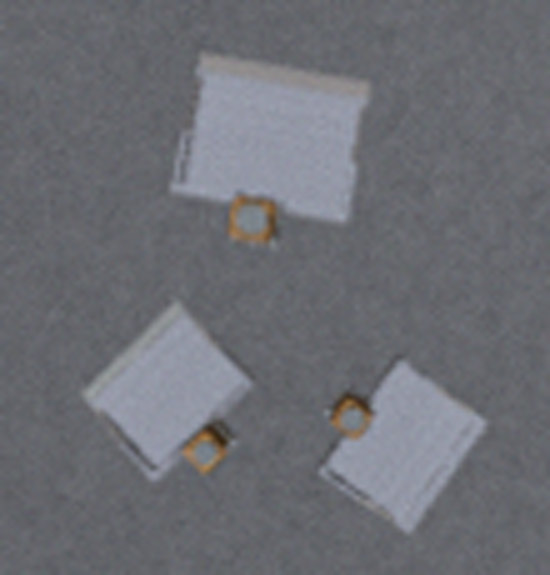

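The crop confirms it. The upper scoop is the 88 mm one, with its handle at about (514,15) and a yaw of about -0.19, while the other two are about 60 mm wide. I'll grip the handle fore and aft, with tool y along the scoop's x, so it is stiff in pitch.

```bash
cat > go.py <<'E'
import sys; from h import *
from scipy.spatial.transform import Rotation as R
# usage: x y z yaw -> shift (cm) and turn in the tool frame for a tool pointing down
x,y,z,yaw=map(float,sys.argv[1:5]); s=r.state()
A=R.from_euler("xyz",s["tool_rot"]); B=R.from_euler("xyz",[np.pi,0,yaw])
print("shift cm",(A.inv().apply(np.array([x,y,z])-s["position"])/10).round(2),"turn",(A.inv()*B).as_rotvec().round(3),"t",s["t"],"j",s["joint_pos"].round(2))
E
python3 go.py 513.5 14.6 175 1.381
```

```text
shift cm [-46.24 -42.54   4.1 ] turn [-2.000e-03  1.000e-03  1.338e+00] t 0.1 j [ 0.97  0.25  1.56  0.    1.34 -0.17]
```

Emit:
step_arm:
  motion:
    - [9.4,[-4,-4,0],[0,0,0.13]]
    - [9.4,[-8,-7.5,0],[0,0,0.27]]
    - [9.4,[-12,-11,0.5],[0,0,0.4]]
    - [9.4,[-16,-15,1],[0,0,0.53]]
    - [9.4,[-20,-18.5,1.5],[0,0,0.67]]
    - [9.4,[-24,-22,2],[0,0,0.8]]
    - [9.4,[-28,-26,2.5],[0,0,0.93]]
    - [9.4,[-32,-29.5,3],[0,0,1.07]]
    - [9.4,[-36,-33,3.5],[0,0,1.2]]
    - [9.4,[-40,-37,4.0],[0,0,1.338]]

```text
t: 1.35
position: [479.9, 89.6, 176.1]
tool_rot: [-3.142, -0.0, 1.376]
ft_force: [1.3, 0.6, -0.5]
gripper_width: 93.7
grip_force: 0.0
```

```bash
python3 go.py 513.5 14.6 75 1.381
```

```text
shift cm [-6.71  4.74 10.11] turn [-0.    -0.    -0.005] t 1.35 j [-0.05 -0.1   2.    0.    1.24  0.15]
```

Emit:
step_arm:
  motion:
    - [9.4,[-3,2.2,0],[0,0,0]]
    - [9.4,[-6,4.2,0],[0,0,-0.005]]
    - [9.4,[-6.7,4.75,0.5],[0,0,-0.005]]
    - [9.4,[-6.7,4.75,3],[0,0,-0.005]]
    - [9.4,[-6.7,4.75,6],[0,0,-0.005]]
    - [9.4,[-6.7,4.75,8.5],[0,0,-0.005]]
    - [9.4,[-6.7,4.75,10.1],[0,0,-0.005]]
    - [9.4,[-6.7,4.75,10.1],[0,0,-0.005]]

```text
t: 2.35
position: [512.5, 17.1, 74.2]
tool_rot: [-3.139, -0.0, 1.386]
ft_force: [-0.6, -0.2, -0.7]
gripper_width: 94.2
grip_force: 0.0
```

```bash
python3 go.py 513.5 14.6 75 1.381
python3 - <<'E'
from h import *
im,W=cloud("scene"); cv2.imwrite("pics/s1.png",cv2.resize(im[100:300,180:400],None,fx=3,fy=3))
E
```

```text
shift cm [-0.23  0.14 -0.08] turn [-0.003 -0.     0.005] t 2.35 j [-0.19  0.11  2.    0.    1.04 -0.  ]
```

View pics/s1.png

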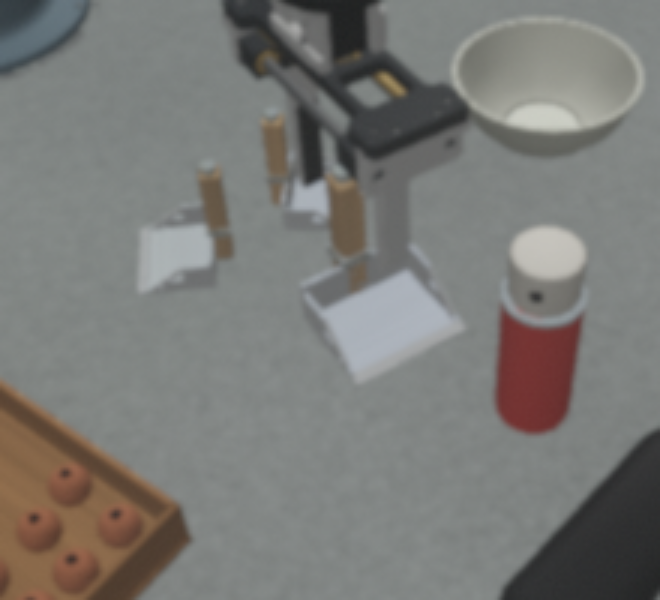

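The jaws straddle the handle at crop (347,215), with the front finger over the pan, and they clear everything else. Closing now.

Emit:
step_arm:
  motion:
    - [9.4,[-0.2,0.1,0],[0,0,0]]
    - [5,[-0.2,0.1,0],[0,0,0]]
    - [1.5,[-0.2,0.1,0],[0,0,0]]
    - [1.5,[-0.2,0.1,0],[0,0,0]]
    - [1.5,[-0.2,0.1,0],[0,0,0]]
    - [1.5,[-0.2,0.1,0],[0,0,0]]
    - [1.5,[-0.2,0.1,0],[0,0,0]]
    - [1.5,[-0.2,0.1,0],[0,0,0]]
    - [1.5,[-0.2,0.1,0],[0,0,0]]

```text
t: 3.52
position: [514.1, 14.3, 75.4]
tool_rot: [-3.141, 0.0, 1.386]
ft_force: [-0.8, -0.6, -1.1]
gripper_width: 19.5
grip_force: 30.0
```

Emit:
step_arm:
  motion:
    - [1.5,[0,0,-2],[0,0,0]]
    - [1.5,[0,0,-5],[0,0,0]]
    - [1.5,[0,0,-8],[0,0,0]]
    - [1.5,[0,0,-11],[0,0,0]]
    - [1.5,[0,0,-11.5],[0,0,0]]
    - [1.5,[0,0,-11.5],[0,0,0]]

```text
t: 4.28
position: [513.9, 14.4, 189.6]
tool_rot: [-3.141, 0.0, 1.386]
ft_force: [0.4, 0.2, -1.2]
gripper_width: 19.5
grip_force: 30.0
```

```bash
python3 go.py 417.4 -280.7 190 1.737
```

```text
shift cm [-3.078e+01 -4.050e+00 -3.000e-02] turn [-0.001 -0.    -0.351] t 4.275 j [-0.19 -0.05  1.93 -0.    1.27 -0.01]
```

Emit:
step_arm:
  motion:
    - [1.5,[-3,-0.4,0],[0,0,-0.04]]
    - [1.5,[-7,-0.9,0],[0,0,-0.08]]
    - [1.5,[-11,-1.45,0],[0,0,-0.13]]
    - [1.5,[-15,-2,0],[0,0,-0.18]]
    - [1.5,[-19,-2.5,0],[0,0,-0.22]]
    - [1.5,[-23,-3,0],[0,0,-0.27]]
    - [1.5,[-27,-3.55,0],[0,0,-0.31]]
    - [1.5,[-30,-3.95,0],[0,0,-0.345]]
    - [1.5,[-30.8,-4.05,0],[0,0,-0.351]]
    - [1.5,[-30.8,-4.05,0],[0,0,-0.351]]

```text
t: 5.52
position: [417.4, -280.4, 189.2]
tool_rot: [-3.141, -0.002, 1.736]
ft_force: [-0.4, -0.3, -1.4]
gripper_width: 19.9
grip_force: 30.0
```

```bash
python3 go.py 417.4 -280.7 110 1.737
python3 - <<'E'
from h import *
for n in("top","scene"):
    im,W=cloud(n); cv2.imwrite(f"pics/{n}2.png",im); np.save(f"{n}2.npy",W)
a=cv2.resize(cv2.imread("pics/top2.png")[170:320,360:480],None,fx=3,fy=3); b=cv2.resize(cv2.imread("pics/scene2.png")[130:330,70:270],None,fx=2.25,fy=2.25)
cv2.imwrite("pics/c2.png",np.hstack([a,b]))
E
```

```text
shift cm [-0.05  0.    7.92] turn [-0.001 -0.002 -0.001] t 5.525 j [-0.82 -0.08  1.95  0.    1.27 -0.98]
```

View pics/c2.png

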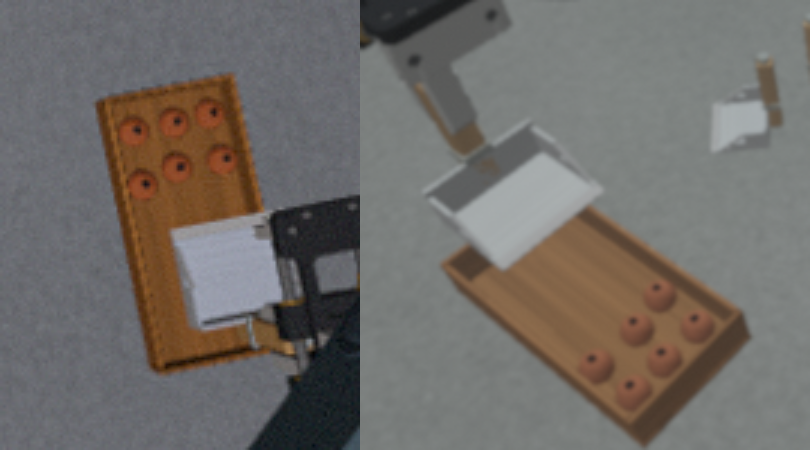

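Run:
```python
from h import *
s=r.state(); p=s["position"][:2]; yaw=s["tool_rot"][2]-np.pi/2
c,sn=np.cos(yaw),np.sin(yaw); M=np.array([[c,sn],[-sn,c]])
for n in("top","scene"):
    W=np.load(n+"2.npy").reshape(-1,3); im=cv2.imread(f"pics/{n}2.png").reshape(-1,3).astype(int)
    L=np.c_[(W[:,:2]-p)@M.T,W[:,2]]
    k=(L[:,0]>-15)&(L[:,0]<100)&(abs(L[:,1])<65)&(L[:,2]>108)&(L[:,2]<150)&(im[:,0]-im[:,2]>-12)&(im.mean(1)>90)
    Q=L[k]; f=Q[(Q[:,0]>18)&(Q[:,0]<65)&(abs(Q[:,1])<33)]
    f=f[f[:,2]<125]; co=np.linalg.lstsq(np.c_[f[:,:2],np.ones(len(f))],f[:,2],rcond=None)[0]
    print(n,len(Q),"floor z=ax+by+c",co.round(3),"y by x-bin",[(x,np.percentile(Q[(Q[:,0]>x)&(Q[:,0]<x+10),1],[1,99]).round(1).tolist()) for x in(5,15,25,35,45,55,65)])
    print(" xmax by y",[(y,np.percentile(Q[(Q[:,1]>y)&(Q[:,1]<y+14),0],99).round(1)) for y in(-42,-28,-14,0,14,28)])
```

```text
top 1029 floor z=ax+by+c [5.00000e-03 4.00000e-03 1.15002e+02] y by x-bin [(5, [-29.0, 43.1]), (15, [-44.1, 43.5]), (25, [-43.6, 43.4]), (35, [-43.4, 42.4]), (45, [-29.9, 41.3]), (55, [-28.6, 41.2]), (65, [-24.9, 40.6])]
 xmax by y [(-42, np.float64(80.2)), (-28, np.float64(79.3)), (-14, np.float64(79.3)), (0, np.float64(78.8)), (14, np.float64(79.3)), (28, np.float64(79.4))]
scene 2716 floor z=ax+by+c [0.00000e+00 4.00000e-03 1.15591e+02] y by x-bin [(5, [-44.2, 40.6]), (15, [-44.3, 41.6]), (25, [-44.4, 41.6]), (35, [-44.3, 42.3]), (45, [-44.3, 42.3]), (55, [-44.4, 42.5]), (65, [-44.1, 42.4])]
 xmax by y [(-42, np.float64(80.4)), (-28, np.float64(80.1)), (-14, np.float64(80.3)), (0, np.float64(80.6)), (14, np.float64(80.1)), (28, np.float64(80.0))]
```

The scoop is held level, its axis matches the TCP to about 1 mm, and its underside is about 76 mm below the TCP. I'll lower it onto the tray floor at z = 5.

Emit:
step_arm:
  motion:
    - [1.5,[0,0,2.5],[0,0,0]]
    - [1.5,[0,0,5],[0,0,0]]
    - [1.5,[0,0,7.5],[0,0,0]]
    - [1.5,[0,0,9.2],[0,0,0]]
    - [1.5,[0,0,10],[0,0,0]]
    - [1.5,[0,0,10.4],[0,0,0]]
    - [1.5,[0,0,10.6],[0,0,0]]
    - [1.5,[0,0,10.7],[0,0,0]]
    - [1.5,[0,0,10.75],[0,0,0]]
    - [1.5,[0,0,10.8],[0,0,0]]

```text
t: 6.88
position: [417.9, -281.2, 82.7]
tool_rot: [3.141, 0.0, 1.737]
ft_force: [0.2, 0.1, -0.9]
gripper_width: 20.0
grip_force: 30.0
```

Emit:
step_arm:
  motion:
    - [1.5,[0,0,0],[0,0,0]]
    - [1.5,[0,0,0.05],[0,0,0]]
    - [1.5,[0,0,0.1],[0,0,0]]
    - [1.5,[0,0,0.1],[0,0,0]]

```text
t: 7.38
position: [417.8, -280.9, 81.4]
tool_rot: [-3.141, -0.0, 1.737]
ft_force: [0.6, -0.1, -0.7]
gripper_width: 19.8
grip_force: 30.0
```

Emit:
step_arm:
  motion:
    - [1.5,[0,0,0.05],[0,0,0]]
    - [1.5,[0,0,0.1],[0,0,0]]
    - [1.5,[0,0,0.1],[0,0,0]]

```text
t: 7.75
position: [417.8, -281.0, 80.5]
tool_rot: [-3.142, 0.0, 1.737]
ft_force: [0.7, -0.0, -1.0]
gripper_width: 19.9
grip_force: 30.0
```

Emit:
step_arm:
  motion:
    - [1.5,[0,0,0.05],[0,0,0]]
    - [1.5,[0,0,0.1],[0,0,0]]
    - [1.5,[0,0,0.1],[0,0,0]]

```text
t: 8.12
position: [417.9, -281.0, 80.4]
tool_rot: [-3.141, -0.0, 1.737]
ft_force: [-3.2, 2.9, 6.9]
gripper_width: 20.0
grip_force: 30.0
```

Emit:
step_arm:
  motion:
    - [1.5,[0,0.3,-0.08],[0,0,0]]
    - [1.5,[0,1,-0.08],[0,0,0]]
    - [1.5,[0,1.7,-0.08],[0,0,0]]
    - [1.5,[0,2.4,-0.08],[0,0,0]]
    - [1.5,[0,3.1,-0.08],[0,0,0]]
    - [1.5,[0,3.8,-0.08],[0,0,0]]
    - [1.5,[0,4.5,-0.08],[0,0,0]]
    - [1.5,[0,5.2,-0.08],[0,0,0]]
    - [1.5,[0,5.9,-0.08],[0,0,0]]
    - [1.5,[0,6.6,-0.08],[0,0,0]]

```text
t: 9.38
position: [483.2, -270.1, 80.5]
tool_rot: [-3.141, 0.0, 1.737]
ft_force: [-4.8, -0.8, 4.3]
gripper_width: 20.1
grip_force: 30.0
```

Run:
```python
from h import *
s=r.state(); p=s["position"]; u=np.array([.9863,.165]); print("tray x,y of origin",(p[:2]-[496.3,-267.5])@u,(p[:2]-[496.3,-267.5])@[-u[1],u[0]],p[2],s["tool_rot"][2],s["ft_force"])
a=cv2.resize(imaging.capture("top")[0][170:320,360:480],None,fx=3,fy=3); b=cv2.resize(imaging.capture("scene")[0][130:330,70:270],None,fx=2.25,fy=2.25)
cv2.imwrite("pics/c3.png",np.hstack([a,b]))
```

```text
tray x,y of origin -13.370062345448225 -0.4410890304039173 80.454657764211 1.7370002326078908 [-4.76970717 -0.83823785  4.34252552]
```

View pics/c3.png

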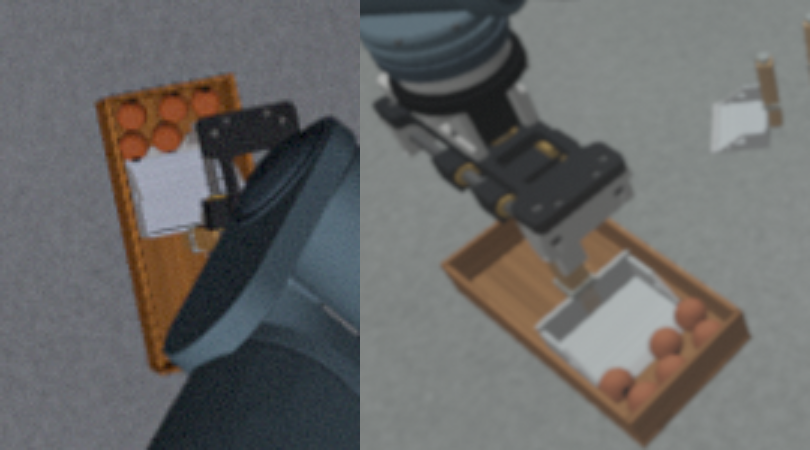

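The beads are now bunched between the lip and the +x end wall in two rows at crop right (620-715, 310-390). About 43 mm remains to the wall.

Emit:
step_arm:
  motion:
    - [1.5,[0,0.4,-0.02],[0,0,0]]
    - [1.5,[0,0.8,-0.02],[0,0,0]]
    - [1.5,[0,1.2,-0.02],[0,0,0]]
    - [1.5,[0,1.6,-0.02],[0,0,0]]
    - [1.5,[0,2.0,-0.02],[0,0,0]]
    - [1.5,[0,2.4,-0.02],[0,0,0]]
    - [1.5,[0,2.8,-0.02],[0,0,0]]
    - [1.5,[0,3.2,-0.02],[0,0,0]]
    - [1.5,[0,3.6,-0.02],[0,0,0]]
    - [1.5,[0,3.9,-0.02],[0,0,0]]

```text
t: 10.72
position: [521.6, -263.6, 80.4]
tool_rot: [-3.142, -0.0, 1.737]
ft_force: [0.8, -0.1, -1.2]
gripper_width: 19.8
grip_force: 30.0
```

Emit:
step_arm:
  motion:
    - [1.5,[0,0.15,0],[0,0,0]]
    - [1.5,[0,0.3,0],[0,0,0]]
    - [1.5,[0,0.4,0],[0,0,0]]
    - [1.5,[0,0.45,0],[0,0,0]]
    - [1.5,[0,0.45,0],[0,0,0]]
    - [1.5,[0,0.45,0],[0,0,0]]

```text
t: 11.48
position: [524.5, -263.1, 80.6]
tool_rot: [-3.138, -0.001, 1.737]
ft_force: [-9.1, -1.0, 8.8]
gripper_width: 19.7
grip_force: 30.0
```

Run:
```python
from h import *
s=r.state(); p=s["position"]; u=np.array([.9863,.165]); print("tray x,y of origin",(p[:2]-[496.3,-267.5])@u,(p[:2]-[496.3,-267.5])@[-u[1],u[0]],p[2],s["tool_rot"][2],s["ft_force"])
a=cv2.resize(imaging.capture("top")[0][170:320,360:480],None,fx=3,fy=3); b=cv2.resize(imaging.capture("scene")[0][230:330,120:220],None,fx=4.5,fy=4.5)
cv2.imwrite("pics/c4.png",np.hstack([a,b]))
```

```text
tray x,y of origin 28.566944399791605 -0.3122975084669564 80.59799643521185 1.7372545807012711 [-9.10309319 -0.96011375  8.77963017]
```

View pics/c4.png

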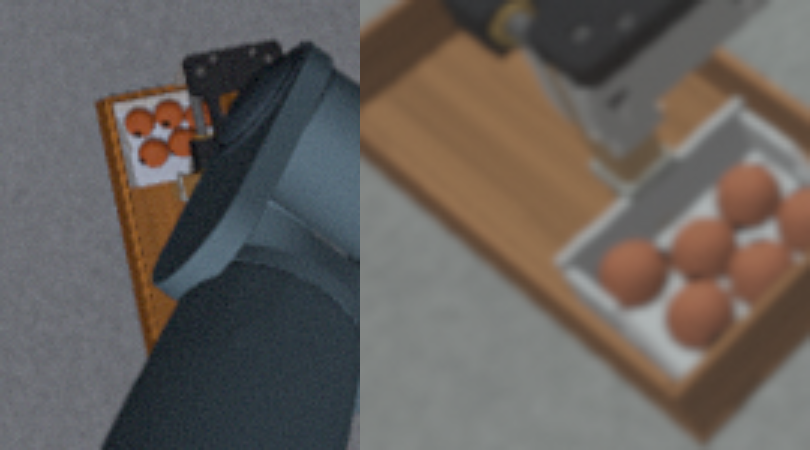

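All six beads sit in the pan, behind the sill. I'll ease off the wall, lift slowly and tip the lip up slightly.

Emit:
step_arm:
  motion:
    - [1.5,[0,-0.1,-0.1],[0,0,0]]
    - [1.5,[0,-0.25,-0.3],[0,0,0]]
    - [1.5,[0,-0.35,-0.7],[-0.01,0,0]]
    - [1.5,[0,-0.45,-1.2],[-0.02,0,0]]
    - [1.5,[0,-0.55,-1.8],[-0.03,0,0]]
    - [1.5,[0,-0.65,-2.5],[-0.04,0,0]]
    - [1.5,[0,-0.7,-3.2],[-0.05,0,0]]
    - [1.5,[0,-0.7,-4],[-0.05,0,0]]
    - [1.5,[0,-0.7,-4.8],[-0.05,0,0]]
    - [1.5,[0,-0.7,-5.5],[-0.05,0,0]]

```text
t: 12.82
position: [519.0, -264.1, 136.1]
tool_rot: [3.091, 0.0, 1.737]
ft_force: [0.3, -0.5, -1.7]
gripper_width: 19.6
grip_force: 30.0
```

Emit:
step_arm:
  motion:
    - [1.5,[0,0,-0.6],[0,0,0]]
    - [1.5,[0,0,-1.4],[0,0,0]]
    - [1.5,[0,0,-2.4],[0,0,0]]
    - [1.5,[0,0,-3.4],[0,0,0]]
    - [1.5,[0,0,-4.4],[0,0,0]]
    - [1.5,[0,0,-5.4],[0,0,0]]
    - [1.5,[0,0,-6.2],[0,0,0]]
    - [1.5,[0,0,-6.7],[0,0,0]]
    - [1.5,[0,0,-7],[0,0,0]]
    - [1.5,[0,0,-7],[0,0,0]]

```text
t: 14.08
position: [515.4, -264.6, 205.4]
tool_rot: [3.092, -0.0, 1.737]
ft_force: [0.4, 0.7, -2.3]
gripper_width: 19.8
grip_force: 30.0
```

Run:
```python
from h import *
s=r.state(); print(s["t"],s["position"],s["tool_rot"],s["joint_pos"].round(2))
a=cv2.resize(imaging.capture("top")[0][170:320,360:480],None,fx=3,fy=3); b=cv2.resize(imaging.capture("scene")[0][130:330,70:270],None,fx=2.25,fy=2.25)
cv2.imwrite("pics/c5.png",np.hstack([a,b]))
```

```text
14.075 [ 515.44030599 -264.61841279  205.38412898] [ 3.09157612e+00 -1.51351092e-06  1.73677228e+00] [-0.69  0.07  1.78  0.04  1.26 -0.87]
```

View pics/c5.png

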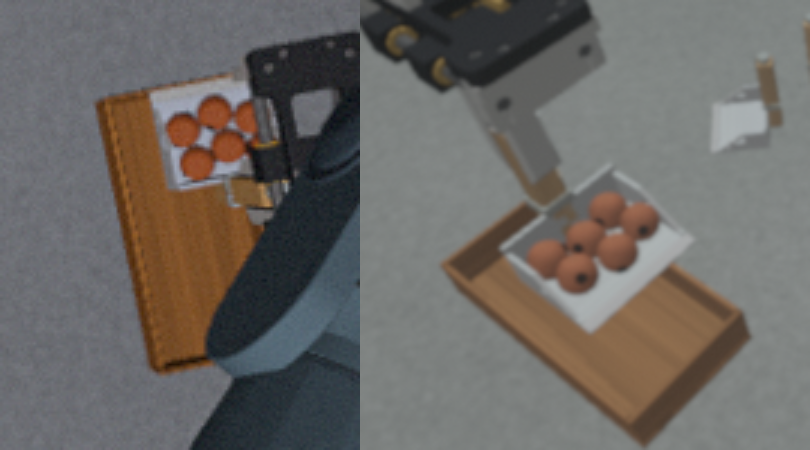

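All six beads are in the pan, clear of the tray. Next I'll carry them gently, about 504 mm along tool x, to the bowl.

Emit:
step_arm:
  motion:
    - [1.5,[0.3,0,0],[0,0,0]]
    - [1.5,[0.9,0,0],[0,0,0]]
    - [1.5,[1.8,0,0],[0,0,0]]
    - [1.5,[3,0.1,0],[0,0,0]]
    - [1.5,[4.5,0.15,0],[0,0,0]]
    - [1.5,[6,0.2,0],[0,0,0]]
    - [1.5,[7.5,0.25,0],[0,0,0]]
    - [1.5,[9,0.3,0],[0,0,0]]
    - [1.5,[10.5,0.4,0],[0,0,0]]
    - [1.5,[12,0.45,0],[0,0,0]]

```text
t: 15.42
position: [500.0, -144.5, 205.7]
tool_rot: [3.091, 0.0, 1.737]
ft_force: [0.8, -0.7, -2.3]
gripper_width: 19.8
grip_force: 30.0
```

Emit:
step_arm:
  motion:
    - [1.5,[1.5,0.05,0],[0,0,0]]
    - [1.5,[3,0.1,0],[0,0,0]]
    - [1.5,[4.5,0.15,0],[0,0,0]]
    - [1.5,[6,0.2,0],[0,0,0]]
    - [1.5,[7.5,0.25,0],[0,0,0]]
    - [1.5,[9,0.35,0],[0,0,0]]
    - [1.5,[10.5,0.4,0],[0,0,0]]
    - [1.5,[12,0.45,0],[0,0,0]]
    - [1.5,[13.5,0.5,0],[0,0,0]]
    - [1.5,[15,0.55,0],[0,0,0]]

```text
t: 16.68
position: [480.5, 4.3, 205.9]
tool_rot: [3.092, 0.0, 1.737]
ft_force: [0.0, 0.5, -1.8]
gripper_width: 20.1
grip_force: 30.0
```

Emit:
step_arm:
  motion:
    - [1.5,[1.5,0.05,0],[0,0,0]]
    - [1.5,[3,0.1,0],[0,0,0]]
    - [1.5,[4.5,0.15,0],[0,0,0]]
    - [1.5,[6,0.2,0],[0,0,0]]
    - [1.5,[7.5,0.25,0],[0,0,0]]
    - [1.5,[9,0.35,0],[0,0,0]]
    - [1.5,[10.5,0.4,0],[0,0,0]]
    - [1.5,[12,0.45,0],[0,0,0]]
    - [1.5,[13.5,0.5,0],[0,0,0]]
    - [1.5,[14.7,0.55,0],[0,0,0]]

```text
t: 17.92
position: [461.7, 150.2, 206.1]
tool_rot: [3.092, 0.0, 1.737]
ft_force: [1.1, -0.8, -2.4]
gripper_width: 19.7
grip_force: 30.0
```

```bash
python3 go.py 450.5 235 206 1.737
```

```text
shift cm [8.55 0.3  0.03] turn [0.05 0.   0.  ] t 17.925 j [ 0.08 -0.18  2.01  0.    1.26 -0.09]
```

Emit:
step_arm:
  motion:
    - [1.5,[1.2,0.05,0],[0,0,0]]
    - [1.5,[2.5,0.1,0],[0,0,0]]
    - [1.5,[3.8,0.15,0],[0,0,0]]
    - [1.5,[5.1,0.2,0],[0,0,0]]
    - [1.5,[6.3,0.2,0],[0,0,0]]
    - [1.5,[7.3,0.25,0],[0,0,0]]
    - [1.5,[8,0.3,0],[0,0,0]]
    - [1.5,[8.4,0.3,0],[0,0,0]]
    - [1.5,[8.55,0.3,0],[0,0,0]]
    - [1.5,[8.55,0.3,0],[0,0,0]]

```text
t: 19.18
position: [450.7, 233.9, 206.3]
tool_rot: [3.092, 0.0, 1.737]
ft_force: [0.9, -0.3, -1.8]
gripper_width: 20.1
grip_force: 30.0
```

Emit:
step_arm:
  motion:
    - [1.5,[0,0,0],[0,0,0]]
    - [1.5,[0,0,0],[0,0,0]]
    - [1.5,[0,0,0],[0,0,0]]
    - [1.5,[0,0,0],[0,0,0]]

```text
t: 19.68
position: [450.7, 234.0, 206.3]
tool_rot: [3.092, 0.0, 1.737]
ft_force: [-0.9, 0.0, -3.0]
gripper_width: 19.8
grip_force: 30.0
```

Run:
```python
from h import *
s=r.state(); print(s["t"],s["position"],s["tool_rot"],abs(s["joint_vel"]).max())
a=cv2.resize(imaging.capture("top")[0][170:320,160:280],None,fx=3,fy=3); im,W=cloud("scene"); b=cv2.resize(im[30:230,260:460],None,fx=2.25,fy=2.25)
cv2.imwrite("pics/c6.png",np.hstack([a,b]))
p=s["position"]; k=(np.hypot(W[...,0]-p[0],W[...,1]-p[1])<130)&(W[...,2]>100)&(W[...,2]<185)&(im[...,0]>130)
print("scoop lip z / xy",np.percentile(W[k],[2,98],axis=0).round(0).tolist())
```

```text
19.675 [450.65250687 233.97065682 206.2929438 ] [3.09160423e+00 1.00623865e-05 1.73670920e+00] 0.002268076198035153
scoop lip z / xy [[457.0, 195.0, 134.0], [537.0, 287.0, 165.0]]
```

View pics/c6.png

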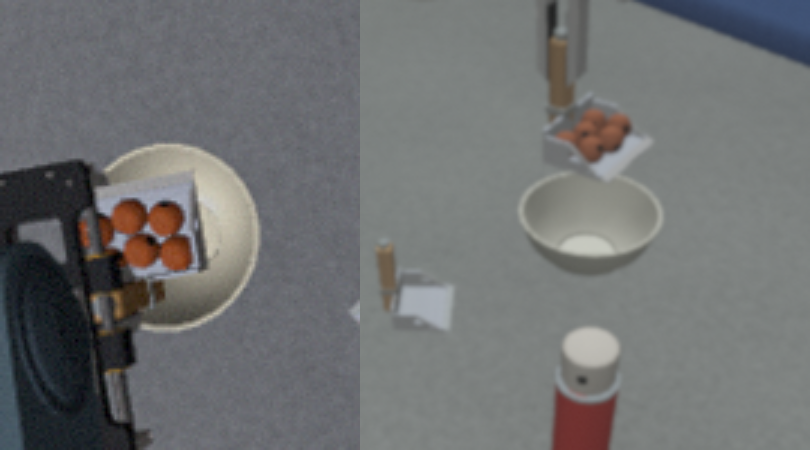

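The loaded scoop is still and over the middle of the bowl, with its underside at about z = 130 mm and the beads visible in the pan. Handing in.

```bash
python3 -c "
from bench import r
print(r.close_job())"
```

```text
the job is handed in; nothing more can be done
None
```

I handed the job in with the scoop held still above the middle of the bowl, all six beads in its pan, and its underside about 130 mm above the chest (about 70 mm above the rim); the hand-in returned no verdict.

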